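Tap three glazed sample tiles flush, in order

TASK

Three white tiles stand slightly proud in their plywood sample frames: tap them down with the fingertips until each is flush with its frame, first the square one, then the round one, and last the oblong one. Tap lightly, for the glaze chips, and do not pull a tile up again or pick anything up. Leave the other things on the table where they are, and finish with the hand clear.

Things in the scene. Friction and masses are not known exactly. Their poses are not given: they have to be found in the camera images.
- frame_square: Plain plywood sample frame, 110 x 110 mm and 28 mm high, fixed to the table, with the square tile in a seat in its middle. Origin: centre of its underside, on the table; z up, x and y along its sides.
- square_top (a point): Centre of the upper face of the square tile, 80 x 80 mm, 10 mm thick, white glazed ceramic, in the middle of its frame; moves with the tile. Flush, it is 28 mm above the table.
- tile_square (a joint): How far the square tile is down in its frame, m: 0 = 8 mm proud of the frame's top, 0.008 = flush; starts at 0 to 0.002, negative = pulled up. It slides against 3 to 4 N of friction and stays where left. Flush, it meets a springy felt bed that gives 1 mm for every 2.5 N above 4 N, up to 7 mm, and springs back to flush (that give is not in this value). Over 25 N chips it.
- frame_round: Plain plywood sample frame, 110 x 110 mm and 28 mm high, fixed to the table, with the round tile in a seat in its middle. Origin: centre of its underside, on the table; z up, x and y along its sides.
- round_top (a point): Centre of the upper face of the round tile, 64 mm in diameter, 10 mm thick, white glazed ceramic, in the middle of its frame; moves with the tile. Flush, it is 28 mm above the table.
- tile_round (a joint): How far the round tile is down in its frame, m: 0 = 8 mm proud of the frame's top, 0.008 = flush; starts at 0 to 0.002, negative = pulled up. It slides against 3 to 4 N of friction and stays where left. Flush, it meets a springy felt bed that gives 1 mm for every 2.5 N above 4 N, up to 7 mm, and springs back to flush (that give is not in this value). Over 25 N chips it.
- frame_oblong: Plain plywood sample frame, 110 x 110 mm and 28 mm high, fixed to the table, with the oblong tile in a seat in its middle. Origin: centre of its underside, on the table; z up, x and y along its sides.
- oblong_top (a point): Centre of the upper face of the oblong tile, 88 mm (frame's x) x 44 mm (frame's y), 10 mm thick, white glazed ceramic, in the middle of its frame; moves with the tile. Flush, it is 28 mm above the table.
- tile_oblong (a joint): How far the oblong tile is down in its frame, m: 0 = 8 mm proud of the frame's top, 0.008 = flush; starts at 0 to 0.002, negative = pulled up. It slides against 3 to 4 N of friction and stays where left. Flush, it meets a springy felt bed that gives 1 mm for every 2.5 N above 4 N, up to 7 mm, and springs back to flush (that give is not in this value). Over 25 N chips it.
- cup: White ceramic cup, 60 mm across, 65 mm high, loose; a bystander, to be left where it is. Origin: centre of its underside.
- jar: Small white jar with black cap, 52 mm across, 68 mm high, loose; a bystander, to be left where it is. Origin: centre of its underside.
- brush: Brush with wooden handle, lying flat, not over 30 mm high, loose; a bystander, to be left where it is. Origin: in its middle, x along it, bristles towards +x.
- bowl: Terracotta bowl, 110 mm across, 45 mm high, loose; a bystander, to be left where it is. Origin: centre of its underside.
- prop: Terracotta tube (kiln prop), 52 mm across, 50 mm high, upright, loose; a bystander, to be left where it is. Origin: centre of its underside.

How it is judged:
By the outcome, as a careful person would: the job done as asked, in the order asked, and still so for the second after the job is handed in, with the robot touching nothing.
It also fails if it takes over 48 s, if anything falls off the work surface, if the arm or the gripper's body presses on something with over 40 N, if the wrist force passes 120 N, or if a joint passes its speed limit or range.

ROBOT

A 6-joint arm with a two-finger parallel gripper is mounted at the origin on the work surface. World frame = base frame: x ahead of the robot, y to its left, z up, the work surface at z = 0. Lengths are in m, angles in rad, forces in N, time in s.
With the tool pointing down it reaches from about 0.35 to 0.975 m from the base axis. Payload 7.1 kg.
Tool frame: the origin (TCP) lies midway between the tips of the shut fingers; the grasp point (between the pads) lies 19 mm behind it; z points along the fingers, y is the line along which they close (so a half turn about z gives the same grasp; the last joint's range is limited). The gripper opens to 88 mm and grips with 3 to 60 N. Pads are 20 mm wide; open, the fingers measure 115 mm over their backs; the gripper's body (75 mm by 178 mm) begins 61 mm behind the grasp point.
Start: joints at [1.133, 0.423, 1.63, -0, 1.089, -0.019], TCP at [0.254, 0.571, 0.223] pointing down, gripper open.
Joint ranges: [-3, 3], [-0.9, 2.11], [0.09, 2.58], [-1.31, 4.45], [0.11, 2.69], [-2.54, 2.54]. Speed limits (rad/s): [2.39, 2.39, 3.01, 3.14, 3.14, 3.14].

INTERFACE

Orientations are given as a unit quaternion [w, x, y, z].
In Python, from station import move_pose, movel, movej, command_gripper, wait, inverse_kinematics, read_camera, camera_info, MotionError, job_done, get_time, get_joint_pos, get_qvel, get_effort, get_tcp_pos, get_ee_rot, get_ft_force, get_ft_torque, get_grip_width, get_finger_force gives the robot as it stands. Calls block until the motion is done:
- move_pose(position, orientation): joint-space move of the TCP to a pose.
- movel(position, frame=None, v=0.15, until_force=None): straight line of the TCP; frame=None keeps the orientation; v is the mean speed in m/s. With until_force (N) it stops when the force on the tool has changed by that much, and returns True; else False.
- movej(angles): joint-space move.
- command_gripper(opening): opening from 0.0 (shut) to 1.0 (fully open); the grip force is fixed at half the most; returns when the fingers have stopped.
- wait(seconds).
- inverse_kinematics(position, orientation): joint angles nearest the present ones, or None.
- read_camera(name): name is "scene" or "top"; returns the picture (400x640x3 uint8, red, green, blue); there is no depth.
- camera_info(name): a dict with "intrinsics" (3x3 intrinsics, pixels), "T" (4x4, takes a point from camera to world coordinates). Camera axes: x right, y up, looking along -z (the intrinsics and any distortion apply to the point x, -y, -z); pixel columns grow to the right and rows downward; lengths in m; the calibration is good to about 2 mm. A picture is of the moment at which its call begins. camera_info takes no time and is no camera call.
A pose or a line that the arm cannot do raises MotionError and nothing moves.
- job_done(): hands the job in; it is judged then, once.
Readings, each from a call of its own:
- get_time(): time.
- get_joint_pos(): joint angles.
- get_qvel(): joint speeds.
- get_effort(): joint torques, N m.
- get_tcp_pos(): TCP position.
- get_ee_rot(): TCP orientation.
- get_ft_force(): force on the tool from outside, world axes, zero at the start.
- get_ft_torque(): the same for the moment, N m.
- get_grip_width(): opening from 0.0 (shut) to 1.0 (fully open).
- get_finger_force(): force on a finger pad.
Only numpy, scipy, OpenCV 4.12 (cv2) and the standard library are available. Lean on these libraries where they do the work, as an engineer would, in place of code of your own. Each camera call takes 0.05 s, during which the arm holds its last target. There are 200 camera calls.

## Working session

There is one attempt and no reset: what is moved stays moved. The work goes in short steps, each a Python script; the robot and the scene stay as the last script left them, time stands still between calls to the robot, and variables do not carry over. Pictures are saved under pics/ and viewed, at most 10 in all, crops included, and the job is handed in when it is done.

```bash
mkdir -p pics; python3 - <<'E'
from station import *
import cv2
for n in("top","scene"):
    cv2.imwrite(f"pics/{n}0.png",read_camera(n)[:,:,::-1]); i=camera_info(n); print(n,i)
print(get_time(),get_ft_force())
E
```

```text
top {'intrinsics': array([[383.31369466,   0.        , 318.64161776],
       [  0.        , 383.31369466, 198.2708695 ],
       [  0.        ,   0.        ,   1.        ]]), 'T': array([[ 0.0067904 ,  0.98540681, -0.17008029,  0.44694648],
       [-0.9998519 ,  0.00938032,  0.01442869,  0.02033124],
       [ 0.01581353,  0.16995713,  0.98532457,  0.92556853],
       [ 0.        ,  0.        ,  0.        ,  1.        ]])}
scene {'intrinsics': array([[395.08941069,   0.        , 319.5873695 ],
       [  0.        , 395.08941069, 199.25092939],
       [  0.        ,   0.        ,   1.        ]]), 'T': array([[-0.13337476, -0.80443326,  0.57887676,  1.23124798],
       [ 0.99094438, -0.09910683,  0.09059292,  0.09624364],
       [-0.01550532,  0.58571747,  0.81036697,  0.90368196],
       [ 0.        ,  0.        ,  0.        ,  1.        ]])}
0.1 [ 0.67918652  0.4834843  -0.24991906]
```

View pics/top0.png

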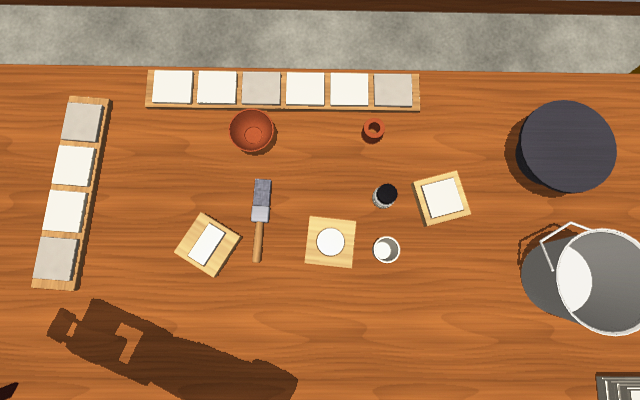

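View pics/scene0.png

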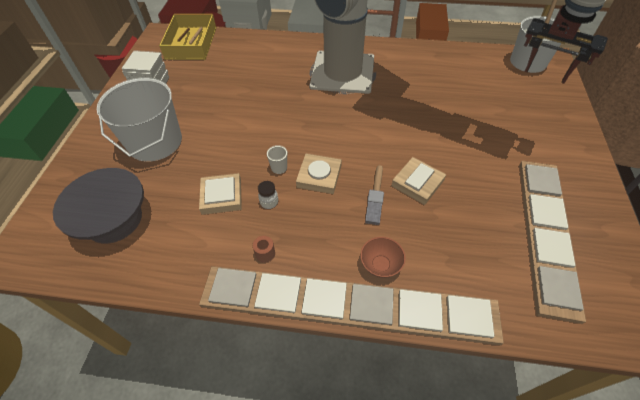

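The top view shows the square tile at about (441,198), the round tile at (330,242) and the oblong tile at (208,244). The cup (386,249), jar (386,195), brush (260,220), bowl (252,131) and prop (373,130) are all clear of them. I'll locate the tiles in both views.

```bash
cat > h.py <<'E'
import numpy as np, cv2
from station import *
SEED={"top":{"square":(441,198),"round":(330,242),"oblong":(208,244)},
      "scene":{"square":(220,190),"round":(319,169),"oblong":(420,177)}}
def cast(cam,uv,z):
    i=camera_info(cam);K,T=i["intrinsics"],i["T"]
    d=np.linalg.inv(K)@[uv[0],uv[1],1]; d=T[:3,:3]@[d[0],-d[1],-d[2]]; o=T[:3,3]
    return o+d*(z-o[2])/d[2]
def find(cam,img,z=.035):
    hsv=cv2.cvtColor(img,cv2.COLOR_RGB2HSV); m=cv2.inRange(hsv,(0,0,170),(179,45,255)); r={}
    n,l,st,c=cv2.connectedComponentsWithStats(m,connectivity=4)
    for k,s in SEED[cam].items():
        j=l[s[1],s[0]]
        cs,_=cv2.findContours((l==j).astype(np.uint8),cv2.RETR_EXTERNAL,cv2.CHAIN_APPROX_NONE)
        P=np.array([cast(cam,p[0],z)[:2] for p in cs[0]],np.float32)
        r[k]=(cast(cam,c[j],z),cv2.minAreaRect(P*1000),st[j,4] if j else 0)
    return r
E
python3 - <<'E'
from h import *
for n in("top","scene"):
    for k,v in find(n,cv2.imread(f"pics/{n}0.png")[:,:,::-1].copy()).items(): print(n,k,v[0].round(4),np.round(v[1][1],1),round(v[1][2],1),v[2])
print(get_ee_rot(),get_tcp_pos())
E
```

```text
top square [ 0.6056 -0.2861  0.035 ] [79.5 78.9] 15.4 1095
top round [ 0.4998 -0.0199  0.035 ] [62.2 60.3] 0.4 589
top oblong [0.4918 0.2663 0.035 ] [43.  87.1] 58.9 721
scene square [ 0.6117 -0.2824  0.035 ] [78.  78.6] 15.7 638
scene round [ 0.5027 -0.0178  0.035 ] [56.4 60.5] 6.9 279
scene oblong [0.4952 0.2678 0.035 ] [42.6 85.7] 59.2 360
[-1.64670285e-04  2.07839130e-01  9.78162782e-01 -6.64023900e-04] [0.25392209 0.5705493  0.22197747]
```

```bash
cat >> h.py <<'E'
POS={"square":(.6086,-.2843),"round":(.5013,-.0189),"oblong":(.4935,.267)}
def tap(k,q=(0,.2078,.9782,0)):
    x,y=POS[k]
    move_pose([x,y,.12],list(q)); movel([x,y,.05],v=.1); wait(.2)
    f0=get_ft_force(); hit=movel([x,y,.0235],v=.015,until_force=9)
    f=get_ft_force()-f0; z=get_tcp_pos()[2]
    movel([x,y,.12],v=.1)
    print(k,hit,"z",round(z,4),"dF",f.round(2),"t",get_time())
E
python3 - <<'E'
from h import *
command_gripper(0.0); print(get_time(),get_grip_width())
tap("square")
E
```

```text
1.4417 0.004396114590291308
square True z 0.0264 dF [-1.53  0.48  7.72] t 8.2917
```

Pressing stopped at z = 26.4 mm with about 8 N. That is 1.6 mm into the felt, so the square tile is flush. Next the other two, in order.

```bash
python3 - <<'E'
from h import *
tap("round"); tap("oblong")
x,y,_=get_tcp_pos(); move_pose([.254,.571,.223],list(get_ee_rot()))
for n in("top","scene"): cv2.imwrite(f"pics/{n}1.png",read_camera(n)[:,:,::-1])
a=[cv2.imread(f"pics/scene{i}.png")[130:230,180:460] for i in(0,1)]
cv2.imwrite("pics/cmp.png",cv2.resize(np.vstack(a),None,fx=2.8,fy=2.8,interpolation=cv2.INTER_CUBIC))
print(get_time(),get_ft_force())
E
```

```text
round True z 0.0262 dF [-2.29  0.14  8.46] t 12.9833
oblong True z 0.0263 dF [ 0.32 -1.17  9.77] t 17.6667
19.25 [ 0.61571785 -0.58555897 -0.29824833]
```

View pics/cmp.png

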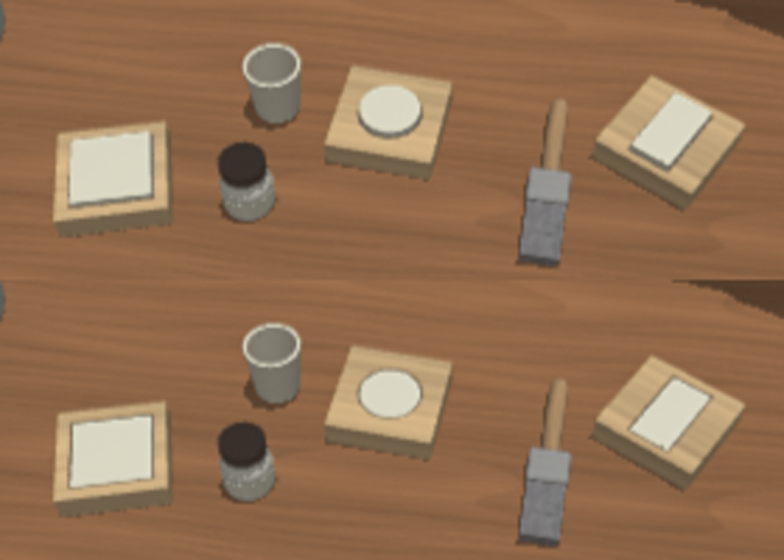

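In the picture after tapping (lower half), all three tiles, at (110,452), (390,393) and (672,412), no longer show a raised edge. The cup, jar and brush are where they were, and the hand is clear.

```bash
python3 -c "from station import *; print(job_done())"
```

```text
the job is handed in; nothing more can be done
None
```

I tapped the three tiles down flush in order (square, round, oblong) with about 8–10 N each, left everything else in place with the hand clear, and handed the job in at about 19 s.

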